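# Start the dust extractor at its control station

## Robot

A 7-joint arm with a two-finger parallel gripper is mounted at the origin on a cart in front of the work surface, level with it; the furniture and walls round the work are solid. World frame = base frame: x ahead of the robot, y to its left, z up, the work surface at z = 0. Lengths are in m, angles in rad, forces in N, time in s.
With the tool pointing down it reaches from about 0.425 to 0.825 m from the base axis. Payload 3.6 kg.
Tool frame: the origin (TCP) lies midway between the tips of the shut fingers; the grasp point (between the pads) lies 19 mm behind it (r.grasp_offset is the distance from the TCP to the grasp point, in m); z points along the fingers, y is the line along which they close (so a half turn about z gives the same grasp; the last joint's range is limited). The gripper opens to 93 mm and grips with 3 to 60 N. Pads are 15 mm wide; open, the fingers measure 128 mm over their backs; the gripper's body (75 mm by 188 mm) begins 65 mm behind the grasp point.
Start: joints at [1.323, 0.615, -0.013, 1.423, 0.008, 1.103, -0.04], TCP at [0.143, -0.634, 0.193] pointing down, gripper open.
Joint ranges: [-3.12, 3.12], [-0.3, 2.06], [-1.34, 1.32], [0.26, 2.42], [-1.36, 4.5], [0.01, 1.98], [-2.84, 2.84]. Speed limits (rad/s): [2.79, 2.79, 3.14, 3.14, 3.14, 3.14, 3.14].

## Interface

Orientations are given as a unit quaternion [w, x, y, z].
In Python, from station import r gives the robot as it stands.
- The arm moves only by the tool play_rows, never from a script. Its argument "commands" is text: rows parted by semicolons, each of 4 numbers parted by spaces: the shift along the tool's x, y, z scaled (see below), then the turn about the tool's z scaled (see below). A call has exactly 5 rows; each row shifts and turns the commanded pose from where the row before left it, along the tool's axes as they then stand; what a row does not reach is not made up. The controller multiplies each number of a shift by 40 mm and each number of a turn by 0.1 rad. A row lasts 1/12 s, in which the tool goes at most 41.7 mm and 7.16 degrees, less where a joint would pass 70% of its speed; a pose out of reach is approached as far as the arm can. A call with a number of a shift or a turn outside -1 to 1 is refused whole. A call with a gripper value outside its range is refused whole. "hand" is the opening, from 0 (shut) to 1 (fully open), set as the call begins (left out, the last holds). The fingers move at their own pace and stop on an object; "force" is the grip in N (left out, the last holds). Time passes only in rows, so rows that do not move let the fingers close, or fill a call up. It gives the time, the measured TCP pose, the force, the opening and the grip force at its end, in the units of the state.
- r.sense(): the state, without advancing time (a new reading comes with each control period).
- r.grab_frame(name): name is "side" or "top"; returns (picture, depth): 420x560x3 uint8, red, green, blue; 420x560 float32, m along the optical axis (not along the pixel's ray), 0 where there is no reading.
- r.camera_model(name): a dict with "mtx" (3x3 intrinsics, pixels), "xyz" and "orientation" of the camera in the world. Camera axes: x right, y up, looking along -z (the intrinsics and any distortion apply to the point x, -y, -z); pixel columns grow to the right and rows downward; lengths in m; the calibration is good to about 2 mm. A picture is of the moment at which its call begins. camera_model takes no time and is no camera call.
- r.close_job(): hands the job in; it is judged then, once.
The state is a dict: "time_s": time; "joints": joint angles; "qd": joint speeds; "joint_torque": joint torques, N m; "ee_pos": TCP position; "ee_rot": TCP orientation; "contact_force": force on the tool from outside, world axes, zero at the start; "torque": the same for the moment, N m; "finger_gap": finger opening in m; "grip_force": force on a finger pad.
Only numpy, scipy, OpenCV 4.12 (cv2) and the standard library are available. Lean on these libraries where they do the work, as an engineer would, in place of code of your own. Each camera call takes 0.05 s, during which the arm holds its last target. There are 200 camera calls.

## Task

Start the dust extractor from the grey control station on the bench, pressing with the fingertips in this order: tip the white rocker switch fully over to its green-barred end (power on), push the square blue key fully in so that it stays in (suction gate open), then press the round green button fully down, keep it down for at least one second and let it come back up, leaving the rocker over and the blue key in. Do not press the red mushroom stop button, do not press blue or green before their turn, and do not lift or shift the things lying round the station.

Things in the scene. Friction and masses are not known exactly. Their poses are not given: they have to be found in the camera images.
- station: Grey control station fixed to the bench, a flat box 104 (its x) x 280 (its y) x 45 mm high; origin at the centre of its underside, z up. Its four controls stand on its top in a row along its y, 64 mm apart (y = -96, -32, 32, 96 mm); which control stands in which place varies. They turn with the station: their own x, y axes are parallel to the station's.
- rocker (a joint): Angle of the rocker (rad). A white paddle 72 (x) x 34 (y) mm in a black frame 82x42 mm, rocking about a level axis along the station's y through its middle. -0.2 (off, where it starts within 0.05): the end with the green bar (toward the station's +x) is raised; +0.2 (on): that end is fully down. It stays where it is left; pressing the green-barred end down takes 2 to 5 N near the bar, more near the middle.
- rocker_bar (a point): Top of the rocker's paddle on the green bar, 27 mm from its pivot: the place to press. It moves with the paddle: about 68 mm above the bench when off (63 mm level), and goes down about 10 mm to fully on. The paddle's top over the pivot is 63 mm above the bench, the black frame's top 53 mm.
- blue_key (a joint): Travel of the square blue key (m): 0 out (starts within 0.001), 0.006 fully in. It takes 3 N to push and stays where it is left.
- blue_key_top (a point): Centre of the top of the square blue key, 30x30 mm, in a square black bezel 42x42 mm; 67 mm above the bench when out, 61 mm fully in (the bezel's top is at 57 mm).
- green_button (a joint): Travel of the round green button (m): 0 up, 0.006 fully down. Sprung: 1.5 N to start moving, 5 N fully down; it comes up when let go.
- green_button_top (a point): Centre of the top of the round green button, 31 mm in diameter, in a metal collar 44 mm in diameter; 67 mm above the bench when up, 61 mm fully down (the collar's top is at 57 mm).
- red_stop (a joint): Travel of the red mushroom stop (m): 0 up, 0.006 down, sprung like the green button. Must not be pressed.
- red_stop_top (a point): Centre of the top of the red mushroom stop button, head 36 mm in diameter, on a yellow disc; 69 mm above the bench.
- tape_measure_mid (a point): Centre, half-way up, of the loose yellow tape measure, 59x65x31 mm, lying on the bench beside the station; to be left alone.
- cork_block_mid (a point): Centre, half-way up, of the loose cork sanding block, 40x64x27 mm, lying on the bench beside the station; to be left alone.
- shoulder_plane_mid (a point): Centre, half-way up, of the loose small brass shoulder plane, 24x125x66 mm, lying on the bench beside the station; to be left alone.
- offcut_0_mid (a point): Centre, half-way up, of the loose little wooden offcut, 24x30x22 mm, lying on the bench beside the station; to be left alone.

How it is judged:
By the outcome, as a careful person would: the job done as asked, in the order asked, and still so for the second after the job is handed in, with the robot touching nothing.
It also fails if it takes over 43 s, if anything falls off the work surface, if the arm or the gripper's body presses on something with over 40 N, if the wrist force passes 120 N, or if a joint passes its speed limit or range.

## Working session

There is one attempt and no reset: what is moved stays moved. The work goes in short steps, Python scripts to look and compute and a tool call to move; the robot and the scene stay as the last step left them, time stands still between calls to the robot, and variables do not carry over. Pictures are saved under pics/ and viewed, at most 10 in all, crops included, and the job is handed in when it is done.

Besides the shell and the picture viewer there is one more tool, called after "Call:" as a command line: name --argument value ..., lists and objects as JSON in quotes. play_rows: Moves the arm, as the interface text tells. Its arguments: {"type":"object","properties":{"commands":{"type":"string"},"hand":{"type":"number"},"force":{"type":"number"}},"required":["commands"]}

```bash
mkdir -p pics; python3 - <<'E'
from station import r
import cv2,numpy as np
s=r.sense();print(s['time_s'],s['ee_pos'],s['ee_rot'],s['finger_gap'])
for n in('top','side'):
    p,d=r.grab_frame(n);cv2.imwrite(f'pics/{n}0.png',p[:,:,::-1]);np.savez(f'{n}0.npz',p=p,d=d);print(n,r.camera_model(n))
E
```

```text
0.0 [ 0.14280825 -0.63325399  0.19218043] [-1.25840071e-03  9.93852294e-01  1.10706847e-01 -1.66631407e-04] 0.09253878822238118
top {'mtx': array([[425.06604048,   0.        , 280.20759606],
       [  0.        , 425.06604048, 210.00075723],
       [  0.        ,   0.        ,   1.        ]]), 'xyz': array([ 0.38768148, -0.00891719,  0.95251667]), 'orientation': array([ 0.71379245,  0.05328246, -0.06042601, -0.69570829])}
side {'mtx': array([[485.79732228,   0.        , 285.07148354],
       [  0.        , 485.79732228, 210.52622236],
       [  0.        ,   0.        ,   1.        ]]), 'xyz': array([ 0.2712862 , -0.75692673,  0.38999596]), 'orientation': array([ 0.8117512 ,  0.55926475, -0.10159394, -0.13402087])}
```

View pics/top0.png

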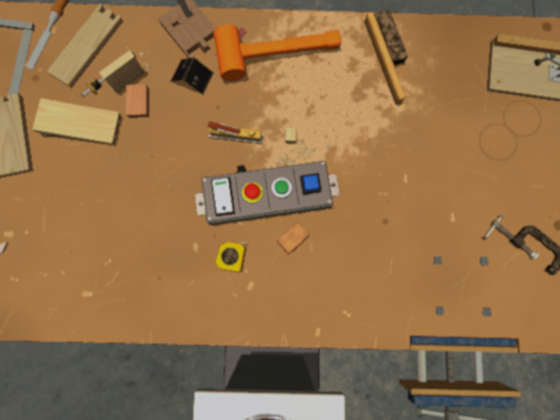

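View pics/side0.png

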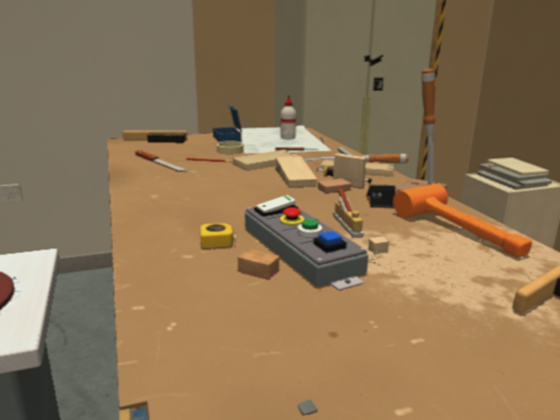

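Top view: rocker about (222,196), red (252,191), green (281,187) and blue (311,184). The side view shows the same order. Next I'll find each control's position in both views and zoom in on the rocker.

```bash
cat >h.py <<'E'
import cv2,numpy as np
from scipy.spatial.transform import Rotation as R
from station import r
def cam(n):
    m=r.camera_model(n);q=m['orientation'];return m['mtx'],m['xyz'],R.from_quat([q[1],q[2],q[3],q[0]]).as_matrix()
def ray(n,u,v):
    K,c,M=cam(n);d=M@np.array([(u-K[0,2])/K[0,0],-(v-K[1,2])/K[1,1],-1]);return c,d
def at_z(n,u,v,z):
    c,d=ray(n,u,v);return c+d*(z-c[2])/d[2]
def tri(a,b):
    A=np.zeros((3,3));y=np.zeros(3)
    for n,p in(('top',a),('side',b)):
        c,d=ray(n,*p);d=d/np.linalg.norm(d);P=np.eye(3)-np.outer(d,d);A+=P;y+=P@c
    return np.linalg.solve(A,y)
def blob(p,lo,hi,box):
    h=cv2.cvtColor(p,cv2.COLOR_RGB2HSV);m=cv2.inRange(h,lo,hi);k=np.zeros_like(m);x0,y0,x1,y1=box;k[y0:y1,x0:x1]=1
    n,l,s,c=cv2.connectedComponentsWithStats(m*k)
    i=1+np.argmax(s[1:,4]);return c[i],s[i]
E
python3 - <<'E'
from h import *
T=np.load('top0.npz');S=np.load('side0.npz')
bt=(195,155,345,230);bs=(240,185,365,285)
for n,lo,hi in(('blue',(100,120,60),(125,255,255)),('green',(50,80,50),(85,255,255)),('red',(0,180,120),(6,255,255)),('white',(0,0,190),(180,40,255))):
    a,sa=blob(T['p'],lo,hi,bt if n!='white' else (208,170,236,220));b,sb=blob(S['p'],lo,hi,bs if n!='white' else (250,190,300,220))
    d=T['d'][int(a[1]),int(a[0])];K,c,M=cam('top');e=ray('top',*a)[1]
    print(n,a,sa,b,sb,'tri',tri(a,b).round(4),'depth',(c+e*d).round(4),'z067',at_z('top',*a,.067).round(4))
a=cv2.resize(T['p'][155:230,190:345],None,fx=5,fy=5,interpolation=2)
cv2.imwrite('pics/c1.png',np.ascontiguousarray(a[:,:,::-1]))
E
```

```text
blue [310.71491228 182.39035088] [303 175  17  16 228] [329.56034483 237.43103448] [318 231  24  14 232] tri [ 0.5938 -0.08    0.061 ] depth [ 0.5933 -0.0798  0.0659] z067 [ 0.593  -0.0797  0.067 ]
green [281.13953488 186.48837209] [275 181  13  12 129] [309.74615385 223.5       ] [302 219  16  10 130] tri [ 0.5831 -0.0168  0.0627] depth [ 0.5829 -0.0169  0.0647] z067 [ 0.5824 -0.0168  0.067 ]
red [251.61486486 190.79054054] [245 184  14  14 148] [291.30769231 211.23076923] [283 207  17   9 117] tri [0.5713 0.0459 0.0647] depth [0.5711 0.0456 0.0682] z067 [0.5713 0.0456 0.067 ]
white [221.92204301 195.97849462] [214 179  17  33 372] [274.4549763  202.82464455] [258 197  36  13 211] tri [0.5588 0.109  0.0611] depth [0.5595 0.1088 0.0612] z067 [0.5584 0.1081 0.067 ]
```

View pics/c1.png

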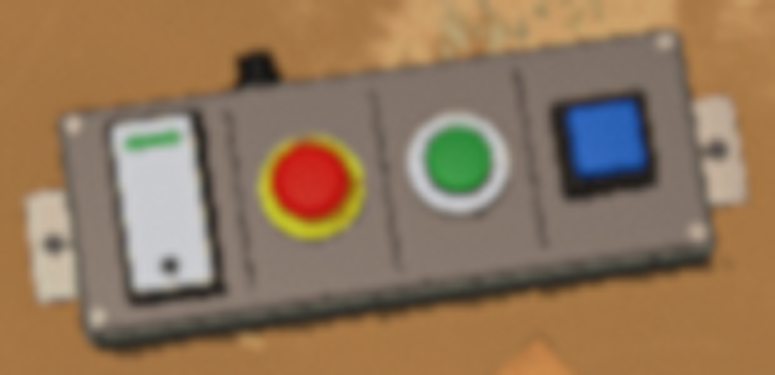

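The close-up shows the green bar at about (220,183), the rocker's far end (+x). Yaw is about 0.184 rad and the rocker-to-blue distance is 191 mm, against 192 expected. The bar should be near (0.5855, 0.1135). The tool's yaw of 0.222 is close enough to keep. I'll shut the fingers and travel there.

Call:
play_rows --commands ".85 -.5 0 0;.85 -.5 0 0;.85 -.5 0 0;.85 -.5 0 0;.85 -.5 0 0" --hand 0

```text
time_s: 0.52
ee_pos: [0.2877, -0.4973, 0.1929]
ee_rot: [-0.0, 0.994, 0.111, -0.0]
contact_force: [1.0, -0.4, 0.0]
finger_gap: 0.064
grip_force: 0.0
```

Call:
play_rows --commands ".75 -.65 0 0;.75 -.65 0 0;.75 -.65 0 0;.75 -.65 0 0;.75 -.65 0 0"

```text
time_s: 0.93
ee_pos: [0.4051, -0.3374, 0.1931]
ee_rot: [-0.0, 0.994, 0.111, -0.0]
contact_force: [0.9, 0.7, 0.5]
finger_gap: 0.0311
grip_force: 0.0
```

Call:
play_rows --commands ".65 -.75 0 0;.65 -.75 0 0;.65 -.75 0 0;.65 -.75 0 0;.65 -.75 0 0"

```text
time_s: 1.35
ee_pos: [0.4986, -0.1625, 0.1931]
ee_rot: [-0.0, 0.994, 0.111, -0.0]
contact_force: [0.7, -1.1, -0.5]
finger_gap: 0.0013
grip_force: 0.0
```

Call:
play_rows --commands ".6 -.8 0 0;.6 -.8 0 0;.6 -.8 0 0;.6 -.8 0 0;.6 -.8 0 0"

```text
time_s: 1.77
ee_pos: [0.5803, 0.02, 0.193]
ee_rot: [0.0, 0.994, 0.111, -0.0]
contact_force: [0.1, -0.7, 0.8]
finger_gap: 0.0004
grip_force: 0.0
```

Call:
play_rows --commands ".3 -.9 0 0;.34 -.9 0 0;0 -.45 .4 0;0 0 .8 0;0 0 .8 0"

```text
time_s: 2.18
ee_pos: [0.5858, 0.1147, 0.1132]
ee_rot: [-0.001, 0.994, 0.113, 0.001]
contact_force: [0.5, -0.8, -0.1]
finger_gap: 0.0003
grip_force: 0.0
```

```bash
python3 - <<'E'
from h import *
s=r.sense();print(s['ee_pos'],s['contact_force'])
A=[]
for n,(u,v) in(('top',(222,190)),('side',(275,200))):
    p,d=r.grab_frame(n);c=cv2.resize(p[v-45:v+45,u-65:u+65],(780,540),interpolation=2);cv2.imwrite(f'pics/{n}2.png',c[:,:,::-1]);A.append(c)
cv2.imwrite('pics/both2.png',cv2.resize(np.vstack(A),(433,600))[:,:,::-1])
for q in (s['ee_pos'],[.5855,.1135,.068]):
  for n in('top','side'):
    K,c,M=cam(n);x=M.T@(np.array(q)-c);print(n,K[0,2]+K[0,0]*x[0]/-x[2],K[1,2]-K[1,1]*x[1]/-x[2])
E
```

```text
[0.58577426 0.11473226 0.11324166] [ 0.49875487 -0.84476123 -0.1353362 ]
top 216.43977658937592 178.18134431701046
side 286.99962586104533 175.8043380984492
top 219.9061785110246 183.30232481599853
side 286.7072246400391 197.53619928574912
```

View pics/side2.png

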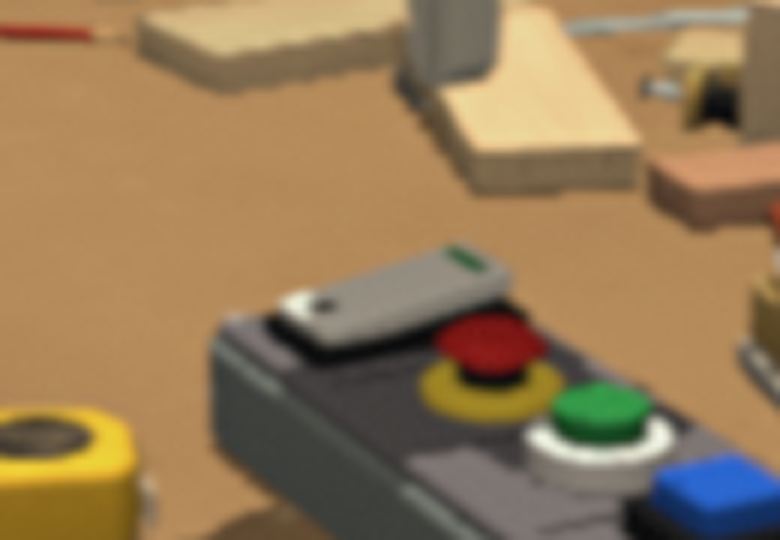

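In the side view the bar is at about (287.5,198), and my estimate projects to (286.7,197.5), so they agree. The fingertip is above it. I'll descend while watching the force.

Call:
play_rows --commands "0 0 .4 0;0 0 .4 0;0 0 .1 0;0 0 .1 0;0 0 .1 0"

```text
time_s: 2.7
ee_pos: [0.5865, 0.1115, 0.0706]
ee_rot: [-0.0, 0.994, 0.11, 0.001]
contact_force: [0.4, -0.4, 0.1]
finger_gap: 0.0002
grip_force: 0.0
```

Call:
play_rows --commands "0 0 .05 0;0 0 .05 0;0 0 .05 0;0 0 0 0;0 0 0 0"

```text
time_s: 3.12
ee_pos: [0.5855, 0.1116, 0.0636]
ee_rot: [-0.0, 0.994, 0.111, 0.0]
contact_force: [0.3, 0.4, 0.3]
finger_gap: 0.0005
grip_force: 0.0
```

Call:
play_rows --commands "0 0 .05 0;0 0 .05 0;0 0 0 0;0 0 0 0;0 0 0 0"

```text
time_s: 3.53
ee_pos: [0.5854, 0.1116, 0.0594]
ee_rot: [-0.0, 0.994, 0.111, -0.0]
contact_force: [0.1, 0.3, 0.2]
finger_gap: 0.0004
grip_force: 0.0
```

```bash
python3 - <<'E'
from h import *
s=r.sense();print(s['ee_pos'],s['contact_force'])
u,v=287,190
p,d=r.grab_frame('side');np.savez('s3.npz',p=p,d=d);c=cv2.resize(p[v-45:v+45,u-65:u+65],(780,540),interpolation=2);cv2.imwrite('pics/side3.png',c[:,:,::-1])
E
```

```text
[0.58540428 0.11158292 0.05936607] [0.1338636  0.2750957  0.21104347]
```

View pics/side3.png

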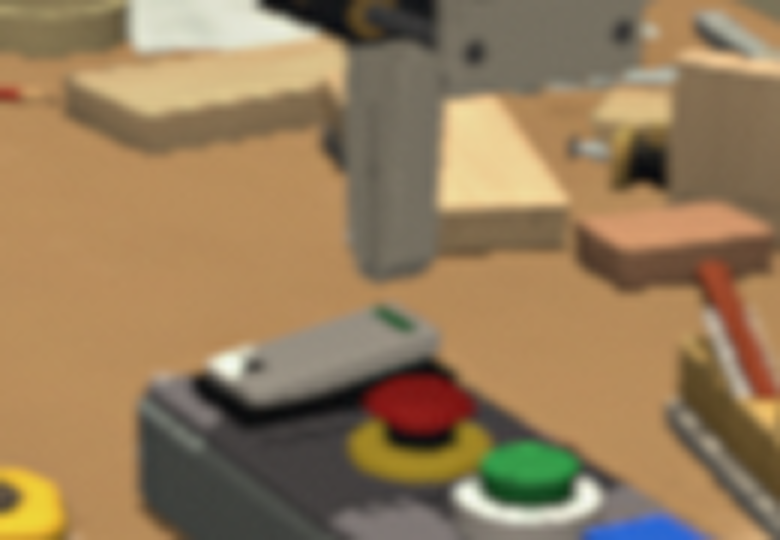

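The tip is at about (287,191) and still visibly above the bar at (288,198), although the reported z is 0.059. I'll use depth to find where the tip really is.

```bash
python3 - <<'E'
from h import *
d=np.load('s3.npz')['d']
def P(d,n,u,v): c,e=ray(n,u,v);return (c+e*d[v,u]).round(4)
for u,v in((284,175),(290,175),(285,187),(288,187),(291,187),(286,189),(288,190),(288,198),(291,198),(288,204)):print(u,v,P(d,'side',u,v))
p,t=r.grab_frame('top');np.savez('t3.npz',p=p,d=t)
# top-view depth points of the finger/gripper and rocker
for u,v in((222,196),(223,203),(222,208)):print('top',u,v,P(t,'top',u,v))
c=cv2.resize(p[125:235,180:345],(780,520),interpolation=2);cv2.imwrite('pics/top3.png',c[:,:,::-1])
E
```

```text
284 175 [0.5767 0.1071 0.1178]
290 175 [0.5854 0.0965 0.1201]
285 187 [0.577 0.101 0.095]
288 187 [0.5802 0.0925 0.0973]
291 187 [0.5871 0.0942 0.0961]
286 189 [0.5786 0.0993 0.0912]
288 190 [0.5838 0.1021 0.0878]
288 198 [0.5889 0.1151 0.0661]
291 198 [0.5942 0.1121 0.0666]
288 204 [0.5837 0.1002 0.059 ]
top 222 196 [0.4544 0.0367 0.6064]
top 223 203 [0.4475 0.0349 0.6121]
top 222 208 [0.4423 0.0347 0.6188]
```

View pics/top3.png

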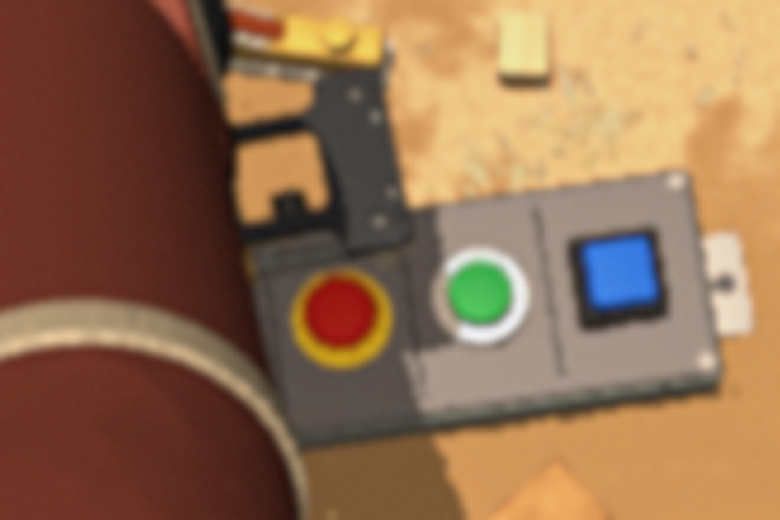

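Depth puts the tip's underside at z ≈ 0.087, about 27 mm above the reported TCP. The xy position is about (0.586, 0.110), as intended. The reported z is therefore offset, so I'll keep descending slowly and go by contact force.

Call:
play_rows --commands "0 0 .1 0;0 0 .1 0;0 0 .1 0;0 0 0 0;0 0 0 0"

```text
time_s: 4.05
ee_pos: [0.585, 0.1115, 0.0469]
ee_rot: [0.0, 0.994, 0.111, -0.001]
contact_force: [-0.3, 0.2, 0.7]
finger_gap: 0.0004
grip_force: 0.0
```

Call:
play_rows --commands "0 0 .05 0;0 0 .05 0;0 0 .05 0;0 0 0 0;0 0 0 0"

```text
time_s: 4.47
ee_pos: [0.5853, 0.1116, 0.0413]
ee_rot: [-0.0, 0.994, 0.111, -0.0]
contact_force: [0.4, 0.7, 0.0]
finger_gap: 0.0005
grip_force: 0.0
```

Call:
play_rows --commands "0 0 .05 0;0 0 .05 0;0 0 0 0;0 0 0 0;0 0 0 0"

```text
time_s: 4.88
ee_pos: [0.5857, 0.1116, 0.0374]
ee_rot: [-0.0, 0.994, 0.111, 0.0]
contact_force: [0.6, 0.6, 1.2]
finger_gap: 0.0002
grip_force: 0.5
```

Call:
play_rows --commands "0 0 .05 0;0 0 .05 0;0 0 0 0;0 0 0 0;0 0 0 0"

```text
time_s: 5.3
ee_pos: [0.5861, 0.1117, 0.0348]
ee_rot: [-0.0, 0.994, 0.111, 0.001]
contact_force: [-1.5, 0.3, 9.0]
finger_gap: 0.0008
grip_force: 4.4
```

Call:
play_rows --commands "0 0 .05 0;0 0 .05 0;0 0 0 0;0 0 0 0;0 0 0 0"

```text
time_s: 5.72
ee_pos: [0.5862, 0.1118, 0.0343]
ee_rot: [0.0, 0.994, 0.111, 0.001]
contact_force: [-6.3, -2.2, 27.5]
finger_gap: 0.0009
grip_force: 13.0
```

The force rose to 27 N with the tip stopped at reported z = 0.034, so the rocker is at its end stop and the z offset is about 25 mm. I'll lift and move over the blue key.

Call:
play_rows --commands "0 0 -.5 0;0 0 -.8 0;0 0 -.7 0;-.17 .95 0 0;-.17 .95 0 0"

```text
time_s: 6.13
ee_pos: [0.5896, 0.0377, 0.1111]
ee_rot: [-0.001, 0.993, 0.114, 0.002]
contact_force: [0.1, -1.5, -0.0]
finger_gap: 0.0004
grip_force: 0.0
```

Call:
play_rows --commands "-.17 .95 0 0;-.17 .95 0 0;-.16 .92 0 0;0 0 0 0;0 0 0 0"

```text
time_s: 6.55
ee_pos: [0.5928, -0.0841, 0.1085]
ee_rot: [0.001, 0.994, 0.107, -0.001]
contact_force: [0.1, 0.9, -0.4]
finger_gap: 0.0005
grip_force: 0.0
```

```bash
python3 - <<'E'
from h import *
s=r.sense();print(s['ee_pos'],s['contact_force'])
p,d=r.grab_frame('side');t,e=r.grab_frame('top')
a=cv2.resize(p[150:270,215:375],(640,480),interpolation=2);cv2.imwrite('pics/s4.png',a[:,:,::-1])
P=lambda n,d,u,v:(ray(n,u,v)[0]+ray(n,u,v)[1]*d[v,u]).round(4)
for y in range(180,212,3):print(y,P('top',e,int(221+(y-182)*.12),y))
E
```

```text
[ 0.59282248 -0.08413655  0.1084612 ] [ 0.06194257  0.9466043  -0.39323751]
180 [0.5958 0.1155 0.0546]
183 [0.5889 0.1128 0.0561]
186 [0.5823 0.1125 0.0563]
189 [0.5748 0.1117 0.0602]
192 [0.5683 0.1092 0.0607]
195 [0.5615 0.1087 0.062 ]
198 [0.5541 0.1077 0.0668]
201 [0.5477 0.1053 0.0669]
204 [0.5414 0.1051 0.0658]
207 [0.5346 0.1024 0.0687]
210 [0.5282 0.1021 0.0683]
```

View pics/s4.png

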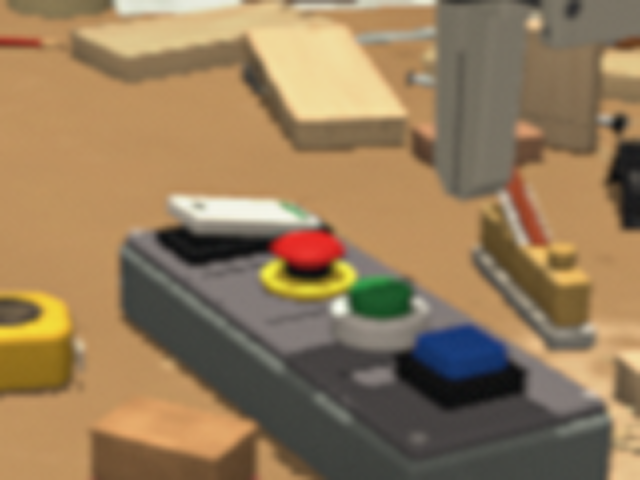

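The side and top depth both show the bar end down, with a slope of about -0.2 rad, so the rocker is fully on. The tip is above the blue key, so I'll press it now.

Call:
play_rows --commands "0 0 0 0;0 0 .4 0;0 0 .4 0;0 0 .3 0;0 0 0 0"

```text
time_s: 7.07
ee_pos: [0.5919, -0.0774, 0.0628]
ee_rot: [-0.001, 0.994, 0.112, -0.003]
contact_force: [0.5, 0.2, -0.1]
finger_gap: 0.0005
grip_force: 0.0
```

Call:
play_rows --commands "0 0 .1 0;0 0 .1 0;0 0 .1 0;0 0 .05 0;0 0 0 0"

```text
time_s: 7.48
ee_pos: [0.594, -0.0799, 0.0512]
ee_rot: [-0.0, 0.994, 0.111, -0.0]
contact_force: [0.1, 0.3, -0.8]
finger_gap: 0.0004
grip_force: 0.0
```

Call:
play_rows --commands "0 0 .1 0;0 0 .1 0;0 0 .05 0;0 0 0 0;0 0 0 0"

```text
time_s: 7.9
ee_pos: [0.594, -0.08, 0.0412]
ee_rot: [-0.0, 0.994, 0.111, -0.0]
contact_force: [-0.6, 0.4, 0.2]
finger_gap: 0.0004
grip_force: 0.0
```

Call:
play_rows --commands "0 0 .05 0;0 0 .05 0;0 0 0 0;0 0 0 0;0 0 0 0"

```text
time_s: 8.32
ee_pos: [0.5943, -0.08, 0.0374]
ee_rot: [0.0, 0.994, 0.111, 0.0]
contact_force: [0.9, 0.6, 0.5]
finger_gap: 0.0005
grip_force: 0.4
```

Call:
play_rows --commands "0 0 .05 0;0 0 .05 0;0 0 0 0;0 0 0 0;0 0 0 0"

```text
time_s: 8.73
ee_pos: [0.5944, -0.0801, 0.0358]
ee_rot: [0.0, 0.994, 0.111, 0.0]
contact_force: [-4.7, 0.4, 15.1]
finger_gap: 0.0002
grip_force: 7.2
```

Call:
play_rows --commands "0 0 .05 0;0 0 .05 0;0 0 0 0;0 0 0 0;0 0 0 0"

```text
time_s: 9.15
ee_pos: [0.5945, -0.0801, 0.0353]
ee_rot: [0.001, 0.994, 0.111, 0.001]
contact_force: [-9.7, 0.8, 32.5]
finger_gap: 0.0001
grip_force: 16.7
```

Call:
play_rows --commands "0 0 -.4 0;0 0 -.8 0;0 -.8 -.2 0;.08 -.8 0 0;0 0 0 0"

```text
time_s: 9.57
ee_pos: [0.5828, -0.0072, 0.0863]
ee_rot: [-0.004, 0.993, 0.116, 0.001]
contact_force: [-0.0, 0.7, -0.7]
finger_gap: 0.0006
grip_force: 0.0
```

```bash
python3 - <<'E'
from h import *
s=r.sense();print(s['ee_pos'],s['contact_force'])
p,d=r.grab_frame('side');S=np.load('side0.npz')
P=lambda d,u,v:(ray('side',u,v)[0]+ray('side',u,v)[1]*d[v,u]).round(4)
for n,dd,pp in(('before',S['d'],S['p']),('now',d,p)):
    a,sa=blob(pp,(100,120,40),(125,255,255),(312,215,350,260));z=[P(dd,u,v)[2] for v in range(230,242) for u in range(324,336)]
    print(n,a,sa,np.median(z),[P(dd,329,v)[2] for v in range(230,248,2)])
a=np.hstack([cv2.resize(x[190:270,275:365],(390,347),interpolation=2) for x in(S['p'],p)]);cv2.imwrite('pics/s5.png',a[:,:,::-1])
E
```

```text
[ 0.58278744 -0.00715305  0.08632824] [-0.00692063  0.73105686 -0.65000133]
before [329.57613169 237.65843621] [318 231  24  14 243] 0.06545000000000001 [np.float64(0.0445), np.float64(0.0652), np.float64(0.0663), np.float64(0.0658), np.float64(0.066), np.float64(0.0631), np.float64(0.0599), np.float64(0.0556), np.float64(0.0559)]
now [329.41714286 239.48571429] [318 235  24  11 175] 0.05915 [np.float64(0.0447), np.float64(0.0437), np.float64(0.0599), np.float64(0.0602), np.float64(0.061), np.float64(0.0599), np.float64(0.059), np.float64(0.0563), np.float64(0.0551)]
```

View pics/s5.png

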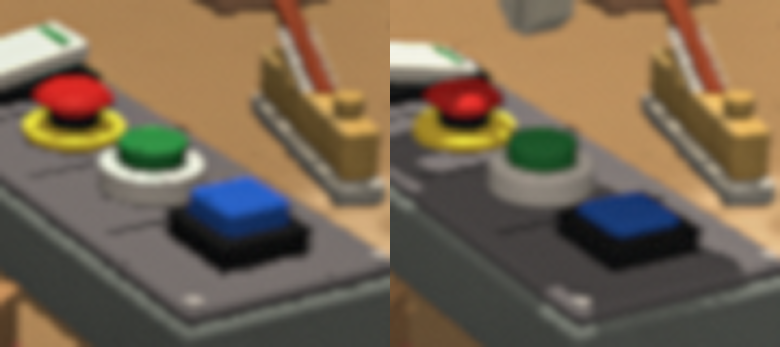

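Before and after, the blue key's top went from z = 0.066 to 0.060, so it is fully in. Next is the green button.

Call:
play_rows --commands "0 0 0 0;0 0 .4 0;0 0 .4 0;0 0 .1 0;0 0 0 0"

```text
time_s: 10.03
ee_pos: [0.5818, -0.0185, 0.0477]
ee_rot: [0.0, 0.994, 0.11, -0.002]
contact_force: [-0.2, -0.3, 0.1]
finger_gap: 0.0008
grip_force: 0.0
```

Call:
play_rows --commands "0 0 .05 0;0 0 .05 0;0 0 0 0;0 0 0 0;0 0 0 0"

```text
time_s: 10.45
ee_pos: [0.5835, -0.0169, 0.0459]
ee_rot: [0.0, 0.994, 0.111, 0.0]
contact_force: [-0.6, 0.1, 0.7]
finger_gap: 0.0006
grip_force: 0.0
```

Call:
play_rows --commands "0 0 .1 0;0 0 .1 0;0 0 .1 0;0 0 0 0;0 0 0 0"

```text
time_s: 10.87
ee_pos: [0.5842, -0.0168, 0.0359]
ee_rot: [0.0, 0.994, 0.111, 0.001]
contact_force: [-3.6, 0.1, 15.6]
finger_gap: 0.0007
grip_force: 7.7
```

Call:
play_rows --commands "0 0 .05 0;0 0 .05 0;0 0 0 0;0 0 0 0;0 0 0 0"

```text
time_s: 11.28
ee_pos: [0.5843, -0.0169, 0.0355]
ee_rot: [0.001, 0.994, 0.111, 0.002]
contact_force: [-9.6, 0.3, 35.9]
finger_gap: 0.0003
grip_force: 17.8
```

Call:
play_rows --commands "0 0 -.03 0;0 0 0 0;0 0 0 0;0 0 0 0;0 0 0 0"

```text
time_s: 11.7
ee_pos: [0.5843, -0.0169, 0.0356]
ee_rot: [0.0, 0.994, 0.111, 0.002]
contact_force: [-6.9, 0.1, 29.2]
finger_gap: 0.0004
grip_force: 14.7
```

Call:
play_rows --commands "0 0 0 0;0 0 0 0;0 0 0 0;0 0 0 0;0 0 0 0"

```text
time_s: 12.12
ee_pos: [0.5843, -0.0168, 0.0356]
ee_rot: [0.0, 0.994, 0.111, 0.002]
contact_force: [-6.3, 0.5, 30.1]
finger_gap: 0.0006
grip_force: 14.7
```

Call:
play_rows --commands "0 0 0 0;0 0 0 0;0 0 0 0;0 0 0 0;0 0 0 0"

```text
time_s: 12.53
ee_pos: [0.5843, -0.0169, 0.0356]
ee_rot: [0.0, 0.994, 0.111, 0.002]
contact_force: [-7.4, -0.6, 29.6]
finger_gap: 0.0004
grip_force: 14.7
```

Call:
play_rows --commands "0 0 0 0;0 0 -.4 0;0 0 -.8 0;0 0 -.8 0;0 0 -.8 0"

```text
time_s: 12.95
ee_pos: [0.5824, -0.0168, 0.1432]
ee_rot: [-0.0, 0.994, 0.111, -0.001]
contact_force: [0.2, 0.1, 0.2]
finger_gap: 0.0002
grip_force: 0.0
```

Call:
play_rows --commands "0 .9 0 0;0 .9 0 0;0 .9 0 0;0 .9 0 0;0 0 0 0"

```text
time_s: 13.37
ee_pos: [0.6142, -0.1694, 0.1417]
ee_rot: [0.004, 0.995, 0.104, -0.001]
contact_force: [-0.1, -2.3, -0.9]
finger_gap: 0.0004
grip_force: 0.0
```

```bash
python3 - <<'E'
from h import *
s=r.sense();print(s['time_s'],s['ee_pos'],s['contact_force'])
p,d=r.grab_frame('side');t,e=r.grab_frame('top')
Z=lambda n,dd,u,v:np.median([(ray(n,x,y)[0]+ray(n,x,y)[1]*dd[y,x])[2] for x in range(u-2,u+3) for y in range(v-1,v+2)]).round(4)
S=np.load('side0.npz')['d']
for n,u,v in(('green',310,223),('red',291,210),('blue',329,238),('bar',286,203),('rockerlow',265,203)):print(n,Z('side',S,u,v),Z('side',d,u,v))
for n,u,v in(('green',281,186),('red',251,190),('bar',221,183),('rock',223,208)):print('top',n,Z('top',e,u,v))
a=p[170:290,195:375];a=cv2.resize(a,(720,480),interpolation=2);cv2.imwrite('pics/s6.png',a[:,:,::-1])
E
```

```text
13.3667 [ 0.61419233 -0.16941964  0.14165626] [-0.14570998 -2.28562268 -0.85850998]
green 0.066 0.0663
red 0.0677 0.0676
blue 0.0656 0.0602
bar 0.0625 0.0587
rockerlow 0.0588 0.0681
top green 0.0669
top red 0.0674
top bar 0.057
top rock 0.068
```

View pics/s6.png

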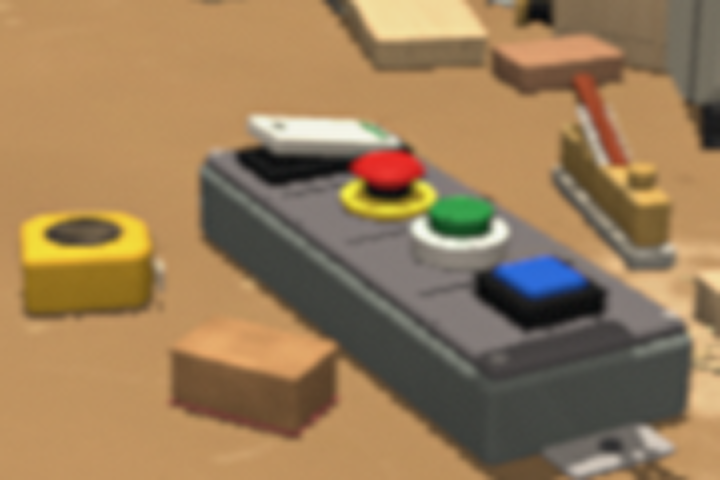

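The picture and depth show the rocker on, blue in at 0.060, green back up at 0.067 and red untouched. The loose things have not moved, and the arm is clear.

```bash
python3 -c "
from station import r
print(r.close_job())"
```

```text
the job is handed in; nothing more can be done
None
```

I handed the job in at about 13.4 s: the rocker is fully on, the blue key is fully in, and the green button was held down for over one second and came back up; the red stop and the loose things were not touched.

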